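True up a frame corner with a square

ROBOT

A 7-joint arm with a two-finger parallel gripper is mounted at the origin on a cart in front of the work surface, level with it; the furniture and walls round the work are solid. World frame = base frame: x ahead of the robot, y to its left, z up, the work surface at z = 0. Lengths are in m, angles in rad, forces in N, time in s.
With the tool pointing down it reaches from about 0.425 to 0.95 m from the base axis. Payload 4.7 kg.
Tool frame: the origin (TCP) lies between the finger pads; the fingertips stand 25 mm ahead of it and the grasp point (between the pads) lies 6 mm ahead of it; z points along the fingers, y is the line along which they close (so a half turn about z gives the same grasp; the last joint's range is limited). The gripper opens to 85 mm and grips with 20 to 120 N. Pads are 22 mm wide; open, the fingers measure 114 mm over their backs; the gripper's body (76 mm by 85 mm) begins 54 mm behind the grasp point. The pads swing forward as they close: fully open they stand 13 mm farther back than shut.
Start: joints at [1.16, 0.469, -0.049, 1.532, 0.024, 1.141, -0.082], TCP at [0.252, -0.626, 0.256] pointing down, gripper open.
Joint ranges: [-2.59, 2.59], [-0.33, 1.99], [-1.39, 1.29], [0.1, 2.45], [-1.04, 4.18], [0.21, 1.99], [-2.66, 2.66]. Speed limits (rad/s): [2.57, 2.57, 3.14, 3.14, 3.14, 3.14, 3.14].

INTERFACE

Orientations are given as a 3x3 rotation matrix whose columns are the frame's x, y, z axes.
In Python, from rig import * gives the robot as it stands. Calls block until the motion is done:
- movep(position, orientation): joint-space move of the TCP to a pose.
- move_l(position, attitude=None, feed=0.15, until_force=None): straight line of the TCP; attitude=None keeps the orientation; feed is the mean speed in m/s. With until_force (N) it stops when the force on the tool has changed by that much, and returns True; else False.
- move_joints(angles): joint-space move.
- command_gripper(opening, newtons=None): finger opening in m; newtons is the grip in N (None keeps the last); returns when the fingers have stopped.
- sleep(seconds).
- inverse_kinematics(position, orientation): joint angles nearest the present ones, or None.
- sense(): the state.
- camera(name): name is "side" or "top" or "wrist"; returns (picture, depth): 480x640x3 uint8, red, green, blue; 480x640 float32, m along the optical axis (not along the pixel's ray), 0 where there is no reading.
- camera_params(name): a dict with "K" (3x3 intrinsics, pixels), "position" and "rotation" of the camera in the world; the wrist camera has in their place "tool_from_camera" (4x4, takes a point from camera to tool coordinates, whose origin is the TCP and whose axes are the flange's). Camera axes: x right, y down, z forward; pixel columns grow to the right and rows downward; lengths in m; the calibration is good to about 2 mm. A picture is of the moment at which its call begins: read the wrist's pose just before it. camera_params takes no time and is no camera call.
A pose or a line that the arm cannot do raises Unreachable and nothing moves.
- finish_job(): hands the job in; it is judged then, once.
The state is a dict: "time_s": time; "joint_pos": joint angles; "qd": joint speeds; "joint_efforts": joint torques, N m; "position": TCP position; "tcp_rot": TCP orientation; "wrist_force": force on the tool from outside, world axes, zero at the start; "ft_torque": the same for the moment, N m; "finger_gap": finger opening in m; "gripper_force": force on a finger pad.
Only numpy, scipy, OpenCV 4.12 (cv2) and the standard library are available. Lean on these libraries where they do the work, as an engineer would, in place of code of your own. Each camera call takes 0.05 s, during which the arm holds its last target. There are 200 camera calls.

TASK

The corner of the small profile frame on the assembly board is nipped a few degrees shut. Take the steel square by its handle, set it inside the corner low on the board and press it gently home with the force of a thumb, about 12 N on each rail, so that it swings the loose rail (the one not strapped to the board) round until both of its legs sit flush against both rails without gaps; hold that steady pressure for a good second. Push the loose rail only with the square, never force the corner (30 N is too much), then draw the square out, leave the corner true, stand the square back on the bench beside the board and leave the other things where they are.

Things in the scene. Friction and masses are not known exactly. Their poses are not given: they have to be found in the camera images.
- square_grip (a point): middle of the square's black handle bar, 40 mm above the square's underside, over its centre of mass (within 3 mm); weight 0.3 to 0.5 kg. The bar is 14 mm wide, 72 mm long, 24 mm high (28 to 52 mm above the underside) and runs along x = -y of the square's axes: grip across it, fingers closing along x = y. Axes: x along one leg, y along the other, both away from the heel, z up
- square: the square: steel tool standing flat, two legs at 90 degrees, each 100 mm long from the heel, 14 mm wide, 16 mm high, with a diagonal web carrying the handle. Origin on its underside, 40 mm below square_grip, same axes. Outer faces of the legs: the planes y = -31 mm (leg along x) and x = -31 mm (leg along y)
- square_heel (a point): where the two outer faces of the square's legs would meet, at the height of its underside: x = -31, y = -31, z = -40 mm from square_grip. The edge itself is relieved: the outer faces begin 10 mm from this point. Axes as square_grip
- corner (a point): inside corner of the frame, on the board's upper side (12 mm above the bench). x runs along the clamped rail's inner face, y along the loose rail's inner face as it is when true, both into the open side; z up. Fixed during a run. With the square home, square_heel lies here and the axes agree. Nothing of the frame is higher than 27 mm above the board
- clamped_rail: rail of 20 x 20 mm slotted aluminium profile, 200 mm long, strapped to the board, along the corner's x axis from x = -20 mm, inner face at y = 0; carries the joining plate. Origin and axes as corner. Does not move
- loose_rail: the other rail, 20 x 20 x 177 mm, turning stiffly (friction about 0.25 N m) on one screw; it stays where it is left. Origin on the screw's axis at corner x = -10, y = 14 mm; inner face 10 mm in +x from it, rail along its y. True: axes agree with the corner's. Starts 3 to 7 degrees shut (clockwise from above, far end over the open side). The square levers it open, then is stopped hard by both rails
- board: the assembly board, black plate 220 x 220 x 12 mm, fixed; origin at the centre of its underside, axes parallel to the corner's. A tall instrument (650 mm high, its near corner about x = 0.6, y = 0.1) stands to its left: an arm coming from the left must be drawn in to pass it; the way in to the board from above and from the right is clear
- spanner: bystander: small open-end spanner 105 mm long lying on the board
- bottle_blue_cap: bystander: white bottle with a blue cap, 58 mm wide, 130 mm high, origin at the centre of its underside
- bottle_brown: bystander: brown bottle with a black cap, 62 mm wide, 125 mm high, origin at the centre of its underside
- screwdriver: bystander: small screwdriver 182 mm long lying on the bench
- tin: bystander: flat round tin 65 mm wide, 26 mm high
- flow_meter: bystander: hand-held meter 133 x 62 x 35 mm lying on the bench

How it is judged:
On the way:
1. the square is pressed home in the corner, both legs flush on both rails (within 1.4 degrees and 2 mm), at least 2 N on the clamped rail and 4.5 N on the loose one, at most 25 N, for 0.8 s (contact force between square and clamped_rail between 2 and 25 N and contact force between square and loose_rail between 4.5 and 25 N and angle between the x axis of square_grip and the x axis of corner, either way round below 0.025 rad and angle between the y axis of square_grip and the y axis of loose_rail, either way round below 0.025 rad and angle between square_grip's own z axis and vertical below 0.06 rad and horizontal distance between square_heel and corner below 0.002 m and z of square_heel in the frame of corner below 0.006 m), for 0.8 s.
At the end, for the whole second after the job is handed in: the loose rail stands square to the clamped rail within 1 degree, and the square stands released and at rest, flat on the bench beside the board (handle more than 130 mm from the board's middle) (angle between the y axis of loose_rail and the y axis of corner, either way round below 0.0175 rad and height (world z) of square_heel below 0.004 m and angle between square_grip's own z axis and vertical below 0.05 rad and horizontal distance between square_grip and board above 0.13 m and linear speed of square below 0.01 m/s); the robot touches nothing.
It fails at once if the square is pressed on a rail with more than 30 N (contact force between square and clamped_rail above 30 N or contact force between square and loose_rail above 30 N).
It fails at once if the loose rail is pushed with the fingers or the arm (contact force between any of the fingers, the arm and loose_rail above 1 N).
It fails at once if a bystander is moved by more than 20 mm (distance of any of spanner, bottle_blue_cap, bottle_brown, screwdriver, tin, flow_meter from where it was at the start of the episode above 0.02 m).
It also fails if it takes over 64 s, if anything falls off the work surface, if the arm or the gripper's body presses on something with over 40 N, if the wrist force passes 120 N, or if a joint passes its speed limit or range.

## Working session

There is one attempt and no reset: what is moved stays moved. The work goes in short steps, each a Python script; the robot and the scene stay as the last script left them, time stands still between calls to the robot, and variables do not carry over. Pictures are saved under pics/ and viewed, at most 10 in all, crops included, and the job is handed in when it is done.

```bash
ls; mkdir -p pics; python3 - <<'E'
from rig import *
import cv2,numpy as np
for n in ["top","side"]:
    p,d=camera(n); cv2.imwrite(f"pics/{n}0.png",p[:,:,::-1]); np.save(f"pics/{n}0.npy",d); 
    c=camera_params(n); print(n,c)
print(camera_params("wrist"))
s=sense(); print(s)
E
```

```text
pics
top {'K': array([[546.19955812,   0.        , 320.08980268],
       [  0.        , 546.19955812, 245.84706021],
       [  0.        ,   0.        ,   1.        ]]), 'position': array([ 0.50648033, -0.34249973,  1.19739431]), 'rotation': array([[ 0.01249946, -0.99713548,  0.07459627],
       [-0.999918  , -0.01267226, -0.00184362],
       [ 0.00278364, -0.07456711, -0.99721211]])}
side {'K': array([[467.46520093,   0.        , 325.09229469],
       [  0.        , 467.46520093, 240.01540005],
       [  0.        ,   0.        ,   1.        ]]), 'position': array([0.23381799, 0.20003735, 0.63785606]), 'rotation': array([[-0.8350799 , -0.36189043,  0.41433908],
       [-0.55008964,  0.55827156, -0.62107508],
       [-0.0065526 , -0.74657095, -0.66527354]])}
{'K': array([[417.05156581,   0.        , 314.24541243],
       [  0.        , 417.05156581, 236.47486944],
       [  0.        ,   0.        ,   1.        ]]), 'tool_from_camera': array([[-6.45455766e-04, -9.58303782e-01, -2.85750669e-01,
         7.21211310e-02],
       [ 9.99999779e-01, -5.72957407e-04, -3.37316355e-04,
      
[... 354 characters left out ...]
03, -2.31115416e-03, -1.30896211e-04, -4.09453145e-03,
        2.77088834e-04,  7.09985971e-05, -6.53973503e-04]), 'joint_efforts': array([-4.33922423e-04, -5.11517286e+01, -4.77404846e-02, -2.38391304e+01,
        1.06718985e-02,  4.37395953e-03,  1.21709226e-05]), 'position': array([ 0.25134512, -0.62592184,  0.25532919]), 'tcp_rot': array([[ 9.27968802e-01,  3.72657159e-01, -7.38344935e-04],
       [ 3.72657885e-01, -9.27967288e-01,  1.67745882e-03],
       [-6.00429103e-05, -1.83177951e-03, -9.99998320e-01]]), 'wrist_force': array([ 0.21881715,  0.3279765 , -0.21726353]), 'ft_torque': array([ 0.02318156,  0.01504058, -0.00903696]), 'gripper_force': 0.0, 'finger_gap': 0.08525764953308589}
```

View pics/top0.png

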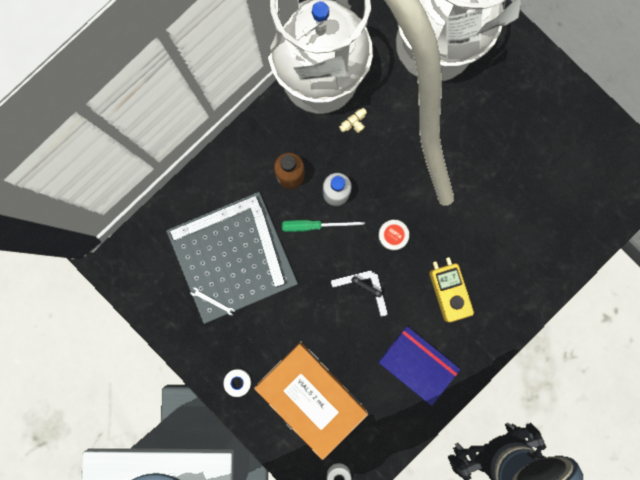

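View pics/side0.png

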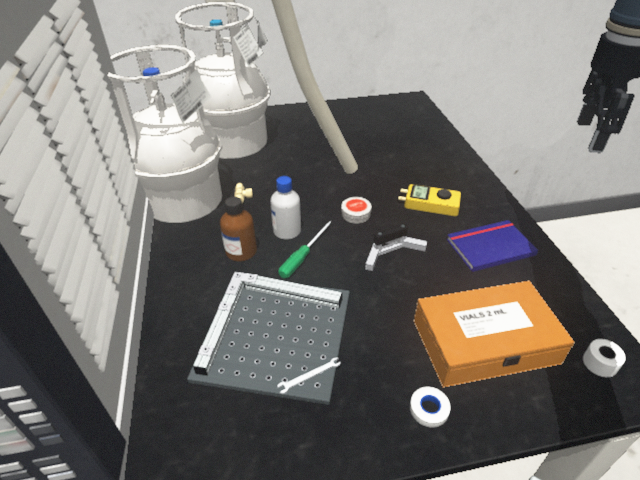

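The top view shows the board around (232,257) and the frame's inside corner near (254,208). The clamped rail runs left to (172,235) and the loose rail runs down to (279,284). The square's heel is near (378,275), with its legs running left to (333,283) and down to (383,313). The side view agrees.

```bash
cat > h.py <<'E'
from rig import *
import numpy as np, cv2
def cam_pose(name, s=None):
    c=camera_params(name)
    if name!="wrist": return c["K"],c["rotation"],c["position"]
    T=c["tool_from_camera"]; R=s["tcp_rot"]
    return c["K"],R@T[:3,:3],R@T[:3,3]+s["position"]
def topix(pose,uv,z):
    K,R,t=pose; uv=np.atleast_2d(uv).astype(float)
    r=np.c_[uv,np.ones(len(uv))]@np.linalg.inv(K).T@R.T
    return t+r*((z-t[2])/r[:,2])[:,None]
def cloud(pose,d):
    K,R,t=pose; v,u=np.indices(d.shape)
    r=np.stack([(u-K[0,2])/K[0,0],(v-K[1,2])/K[1,1],np.ones_like(d)],-1)
    return (r*d[...,None])@R.T+t
def down(yaw):  # tool z down, tool y at angle yaw in the world
    y=np.array([np.cos(yaw),np.sin(yaw),0]); z=np.array([0,0,-1.]); return np.c_[np.cross(y,z),y,z]
def snap(name,fn):
    s=sense(); p,d=camera(name); pose=cam_pose(name,s); cv2.imwrite(f"pics/{fn}.png",p[:,:,::-1])
    np.savez(f"pics/{fn}.npz",p=p,d=d,K=pose[0],R=pose[1],t=pose[2]); return p,d,pose
E
python3 - <<'E'
from h import *
P=cam_pose("top"); d=np.load("pics/top0.npy"); C=cloud(P,d)
print("square heel,x,y ends",topix(P,[[378,275],[333,283],[383,313]],.016))
print("handle",topix(P,[[368,286]],.05), C[286,368])
print("corner",topix(P,[[254,208],[172,235],[279,284]],.032), C[204,257],C[257,232])
for g,a in (((.49,-.46),0),((.59,-.2),0)):
    for k in np.arange(-3,3.2,.39):
        q=inverse_kinematics([*g,.2],down(k)); print(g,round(k,2),None if q is None else np.round(q,2))
E
```

```text
square heel,x,y ends [[ 0.53327424 -0.47060766  0.016     ]
 [ 0.51480928 -0.37354885  0.016     ]
 [ 0.45180861 -0.48173426  0.016     ]]
handle [[ 0.50921582 -0.44606635  0.05      ]] [ 0.50921437 -0.44601134  0.05060946]
corner [[ 0.67344451 -0.2015508   0.032     ]
 [ 0.6129164  -0.02730267  0.032     ]
 [ 0.51113479 -0.25823773  0.032     ]] [ 0.68175269 -0.208158    0.03496647] [ 0.56892925 -0.15215971  0.00248265]
(0.49, -0.46) -3.0 [ 0.5   0.52  0.27  1.61 -0.15  1.03 -2.18]
(0.49, -0.46) -2.61 [ 0.56  0.51  0.18  1.61 -0.1   1.03 -1.83]
(0.49, -0.46) -2.22 [ 0.62  0.51  0.1   1.61 -0.06  1.03 -1.48]
(0.49, -0.46) -1.83 [ 0.68  0.51  0.02  1.6  -0.01  1.03 -1.13]
(0.49, -0.46) -1.44 [ 0.73  0.51 -0.06  1.6   0.03  1.03 -0.78]
(0.49, -0.46) -1.05 [ 0.79  0.52 -0.14  1.59  0.08  1.04 -0.42]
(0.49, -0.46) -0.66 [ 0.84  0.52 -0.22  1.59  0.13  1.04 -0.07]
(0.49, -0.46) -0.27 [ 0.9   0.53 -0.3   1.59  0.17  1.05  0.28]
(0.49, -0.46) 0.12 [ 0.95  0.54 -0.38  1.58  0.22  1.06  0.63]
(0.49, -0.46) 0.51 [ 1.    0.55 -0.46  1.58  0.27  1.07  0.98]
(0.49, -0.46) 0.9 [ 1.06  0.57 -0.54  
[... 636 characters left out ...]
.11  0.99 -1.28]
(0.59, -0.2) -1.05 [ 0.47  0.45 -0.28  1.71  0.14  1.   -0.92]
(0.59, -0.2) -0.66 [ 0.52  0.46 -0.36  1.71  0.19  1.   -0.56]
(0.59, -0.2) -0.27 [ 0.58  0.47 -0.44  1.7   0.23  1.01 -0.21]
(0.59, -0.2) 0.12 [ 0.64  0.49 -0.52  1.7   0.28  1.03  0.14]
(0.59, -0.2) 0.51 [ 0.7   0.51 -0.61  1.7   0.33  1.04  0.49]
(0.59, -0.2) 0.9 [ 0.71  0.51 -0.62  1.7   0.34  1.04  0.87]
(0.59, -0.2) 1.29 [ 0.74  0.53 -0.68  1.7   0.37  1.05  1.24]
(0.59, -0.2) 1.68 [ 0.79  0.55 -0.75  1.69  0.41  1.07  1.59]
(0.59, -0.2) 2.07 [ 1.02  0.74 -1.18  1.68  0.72  1.23  1.74]
(0.59, -0.2) 2.46 [ 1.02  0.74 -1.18  1.68  0.72  1.23  2.13]
(0.59, -0.2) 2.85 [-0.47  0.68  1.11  1.77 -0.67  1.13 -2.57]
```

```bash
python3 - <<'E'
from h import *
movep([.6,-.17,.2],down(-.454)); sleep(.3); p1,_,_=snap("wrist","w_corner")
movep([.50,-.44,.18],down(-.61)); sleep(.3); p2,_,_=snap("wrist","w_sq")
im=np.hstack([p1,p2])[:,:,::-1]; cv2.imwrite("pics/both.png",cv2.resize(im,(800,300),interpolation=cv2.INTER_AREA)); print(sense()["time_s"],sense()["wrist_force"])
E
```

```text
3.9833 [-0.41267445 -0.07293762 -0.25705052]
```

View pics/w_corner.png

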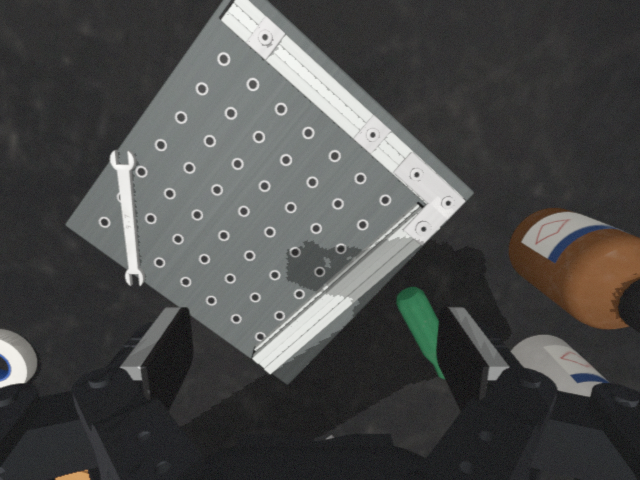

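View pics/w_sq.png

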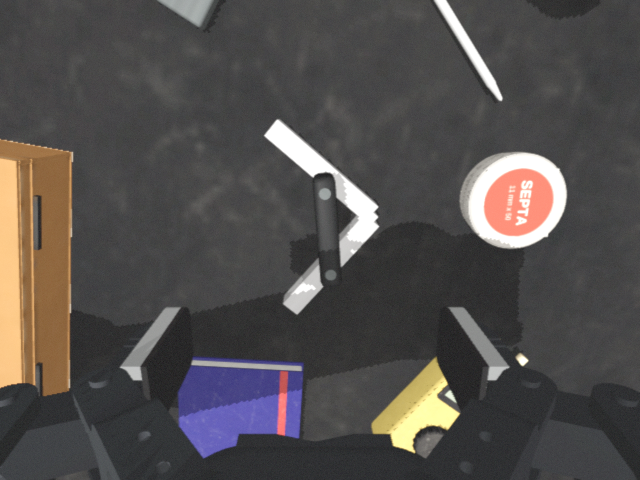

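The wrist views show the inside corner near (424,206) and the spanner at (127,218), clear of the work. The second view has the square's heel near (378,215) and its handle from (322,178) to (332,282). Next I fit both from the depth.

```bash
python3 - <<'E'
from h import *
def load(fn):
    f=np.load(f"pics/{fn}.npz"); return cloud((f["K"],f["R"],f["t"]),f["d"]).reshape(-1,3)
def line(p):
    l=cv2.fitLine(p.astype(np.float32),cv2.DIST_HUBER,0,.001,.001).ravel(); n=np.array([-l[1],l[0]]); r=(p-l[2:])@n
    return l[:2],l[2:],np.percentile(r,[1,50,99])
def fit(P,o,ang,zr,a,b,wy,wx,name):
    # x-leg centre at y=wy, y-leg centre at x=wx in frame (o,ang)
    P=P[(P[:,2]>zr[0])&(P[:,2]<zr[1])][:,:2]; ox=oy=None
    angx,angy=ang
    for it in range(4):
        res=[]
        for k,an in ((0,angx),(1,angy)):
            e=np.array([np.cos(an),np.sin(an)]); m=np.array([-e[1],e[0]])
            c=(wy if k==0 else -wx)
            q=P-o; t=q@e; w=q@m-c
            tol=.02 if it==0 else .014
            S=P[(t>a[k])&(t<b[k])&(abs(w)<tol)]
            d,pt,r=line(S); d=d*np.sign(d@e); res.append((d,pt,r,len(S)))
        (dx,px,rx,n1),(dy,py,ry,n2)=res
        angx=np.arctan2(dx[1],dx[0]); angy=np.arctan2(dy[1],dy[0])
        yield angx,angy,dx,px,dy,py,rx,ry,n1,n2
        mx=np.array([-dx[1],dx[0]]); 
        o=np.array(upd(dx,mx,px,dy,py))
# square, frame at heel
P=load("w_sq"); print("bench",np.median(P[abs(P[:,2])<.01][:,2]))
def upd(dx,mx,px,dy,py):
    # heel: 7mm outside both centre lines
    my=np.array([-dy[1],dy[0]])
    return np.linalg.solve(np.array([mx,my]),[px@mx-.007,py@my+.007])
for r in fit(P,np.array([.533,-.471]),np.radians([100.,190.]),(.012,.02),(.065,.065),(.097,.097),.007,.007,"sq"): pass
o=upd(r[2],np.array([-r[2][1],r[2][0]]),r[3],r[4],r[5])
print("sq ang",np.degrees(r[0]),np.degrees(r[1])%360,"heel",o,r[6:])
bis=(r[0]+(r[1]%(2*np.pi))-np.pi/2)/2; e=np.array([np.cos(bis),np.sin(bis)]);m=np.array([-e[1],e[0]])
g=o+.031*(e+m); print("grip from legs",g)
H=P[(P[:,2]>.046)&(P[:,2]<.056)&(np.hypot(*(P[:,:2]-g).T)<.05)]
R=cv2.minAreaRect(H[:,:2].astype(np.float32)*1000); print("handle",R,"z",np.median(H[:,2]),"mean",H.mean(0))
# corner
P=load("w_corner")
print("rail z hist",np.histogram(P[(np.hypot(*(P[:,:2]-[.63,-.17]).T)<.15)][:,2],bins=np.arange(.004,.044,.003)))
def upd(dx,mx,px,dy,py):
    # x axis 10 mm inside centre line; loose centre line crosses y=14mm at x=-10
    A=px+mx*.024; t=np.linalg.solve(np.c_[dx,-dy],py-A); s=A+dx*t[0]
    return s+dx*.010-mx*.014
for r in fit(P,np.array([.673,-.2015]),np.radians([109.,194.]),(.029,.0335),(.05,.05),(.17,.17),-.010,-.010,"co"): pass
o=upd(r[2],np.array([-r[2][1],r[2][0]]),r[3],r[4],r[5])
print("corner",o,"ang",np.degrees(r[0]),"loose",np.degrees(r[1])%360,r[6:])
E
```

```text
bench -0.0011899442506849989
sq ang 104.63813068585367 197.93314306407416 heel [ 0.54466734 -0.46198414] (array([-6.96993861e-03,  3.48516869e-05,  6.81056439e-03]), array([-0.0075988 ,  0.00010197,  0.00675253]), 999, 748)
grip from legs [ 0.50621798 -0.4409212 ]
handle ((508.38214111328125, -444.533447265625), (71.04780578613281, 13.97637939453125), 59.634334564208984) z 0.050313063841159744 mean [ 0.50919048 -0.4430551   0.0501174 ]
rail z hist (array([  163,  7303, 49203,   572,  1123,  1010,   785,   566,  7143,
        7023,  1889,   327,   194]), array([0.004, 0.007, 0.01 , 0.013, 0.016, 0.019, 0.022, 0.025, 0.028,
       0.031, 0.034, 0.037, 0.04 , 0.043]))
corner [ 0.67464098 -0.19521962] ang 113.48089601202253 loose 197.8973164819004 (array([-9.81395013e-03, -6.55844265e-05,  9.81491815e-03]), array([-0.01004014, -0.00035825,  0.00975846]), 4813, 3744)
```

The wrist-depth angles differ from my rough top-view picks by about 4° for both objects, so I check by running the same fit on the top camera's depth.

```bash
python3 - <<'E'
from h import *
P0=cam_pose("top"); d=np.load("pics/top0.npy"); P=cloud(P0,d).reshape(-1,3)
def fl(S):
    l=cv2.fitLine(S[:,:2].astype(np.float32),cv2.DIST_HUBER,0,.001,.001).ravel(); return np.degrees(np.arctan2(l[1],l[0]))%180,l[2:],len(S)
# rails in corner frame guesses
def rails(P,c,ax,ay):
    for an,off in ((ax,-.01),(ay,.01)):
        for it in range(4):
            e=np.array([np.cos(an),np.sin(an)]);m=np.array([-e[1],e[0]]);q=P[:,:2]-c
            S=P[(P[:,2]>.027)&(P[:,2]<.036)&(q@e>.05)&(q@e<.165)&(abs(q@m-off)<.02)]
            a,pt,n=fl(S); an0=an; an=np.radians(a if abs(np.degrees(an)-a)<90 else a+180)
        print("rail ang",np.degrees(an),pt,n,"width",np.percentile((S[:,:2]-pt)@m,[2,98]))
rails(P,np.array([.674,-.198]),np.radians(111.),np.radians(196.))
H=P[(P[:,2]>.044)&(P[:,2]<.058)&(np.hypot(*(P[:,:2]-[.508,-.444]).T)<.05)]
print("handle",fl(H),H.mean(0),cv2.minAreaRect(H[:,:2].astype(np.float32)*1000))
f=np.load("pics/w_corner.npz"); R=f["R"]; print("w cam R",R.round(4))
s=sense(); print(s["tcp_rot"].round(4),s["position"])
# wrist vs top reprojection check: known top pixel features -> world: tin centre
for nm in ("w_sq",):
    g=np.load(f"pics/{nm}.npz"); print("tin wrist",topix((g["K"],g["R"],g["t"]),[[515,198]],.026),"tin top",topix(P0,[[394,235]],.026))
    print("driver tip wrist",topix((g["K"],g["R"],g["t"]),[[500,98]],.004),"top",topix(P0,[[364,223]],.004))
E
```

```text
rail ang 113.84861 [ 0.64236593 -0.09454019] 455 width [-0.00971495  0.0098837 ]
rail ang 198.0866 [ 0.5739967  -0.23901299] 477 width [-0.00951932  0.00966599]
handle (np.float32(59.918713), array([ 0.5090126 , -0.44355077], dtype=float32), 223) [ 0.50901258 -0.44355077  0.05027611] ((509.04705810546875, -443.7866516113281), (71.5744400024414, 13.905192375183105), 59.7935905456543)
w cam R [[ 0.8981 -0.4215 -0.1257]
 [-0.4399 -0.8606 -0.2566]
 [ 0.      0.2858 -0.9583]]
[[ 5.717e-01  8.205e-01  2.000e-04]
 [ 8.205e-01 -5.717e-01  0.000e+00]
 [ 1.000e-04  2.000e-04 -1.000e+00]] [ 0.50061249 -0.43921766  0.18012809]
tin wrist [[ 0.62012614 -0.50119538  0.026     ]] tin top [[ 0.61956485 -0.50360977  0.026     ]]
driver tip wrist [[ 0.64929043 -0.44442011  0.004     ]] top [[ 0.64734154 -0.4406005   0.004     ]]
```

Both cameras agree: the clamped rail lies at about 113.6°, the loose rail is about 5.6° shut, and the handle is at (0.509,-0.444). Now I grasp.

```bash
python3 - <<'E'
from h import *
Y=np.radians(-30.25); R=down(Y); g=np.array([.5088,-.4440])
command_gripper(.055)
move_l([*g,.12],R,feed=.2)
print(move_l([*g,.047],feed=.08,until_force=8), sense()["position"])
command_gripper(0.0,60); s=sense(); print(s["finger_gap"],s["gripper_force"],s["position"],s["wrist_force"])
p0=s["position"]; move_l([*p0[:2],.15],feed=.12); sleep(.3); s=sense(); print(s["finger_gap"],s["wrist_force"],s["position"],s["time_s"])
p,d,pose=snap("wrist","w_hold"); np.save("grip.npy",[*p0])
E
```

```text
False [ 0.50925238 -0.44425984  0.04757954]
0.012848542912216782 60.664576292037964 [ 0.50891309 -0.44413476  0.04755555] [-1.6686814   0.83173322  3.3468862 ]
0.013457737407809619 [-6.27812643e-01  1.82618297e-03 -3.16839993e+00] [ 0.50875861 -0.44399687  0.14940513] 7.6583
```

View pics/w_hold.png

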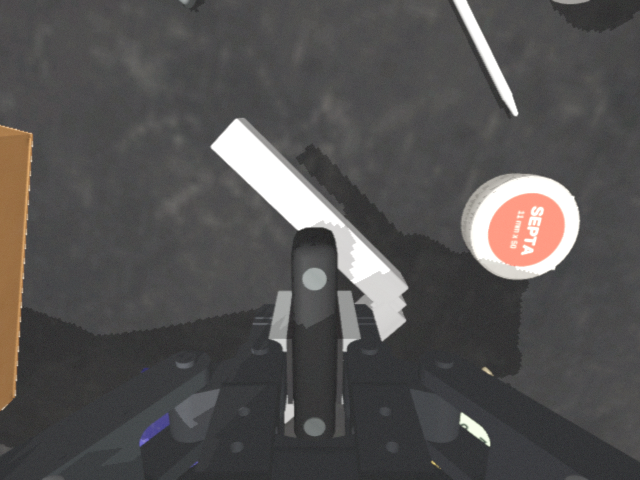

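The handle is squarely in the jaws, upright in the image at about (315,335), and the square is lifted level. Next I carry it over the corner and lower it.

```bash
cat >> h.py <<'E'
A=np.radians(113.65); ex=np.array([np.cos(A),np.sin(A),0]); ey=np.array([-np.sin(A),np.cos(A),0]); corner=np.array([.6746,-.1952,0]); RH=down(A+np.pi/4-np.pi)
ZG=.04756
def at(x,y,z): return corner+(x+.031)*ex+(y+.031)*ey+[0,0,z]   # TCP for heel at corner-frame x,y
def state():
    s=sense(); q=s["position"]-corner; return s["position"], np.array([q@ex-.031,q@ey-.031]), np.array([s["wrist_force"]@ex,s["wrist_force"]@ey,s["wrist_force"][2]]), s
E
python3 - <<'E'
from h import *
p=sense()["position"]; move_l([*p[:2],.2],feed=.2)
movep(at(.018,.010,.2),RH); move_l(at(.018,.010,.10),feed=.15); sleep(.4)
F=np.mean([ (sleep(.05),state()[2])[1] for _ in range(6)],0); np.save("bias.npy",F); print("bias",F,state()[3]["time_s"])
p,d,pose=snap("wrist","w_above"); camera("top") 
print(move_l(at(.018,.010,ZG+.0145),feed=.06,until_force=5)); sleep(.3); x=state(); print(x[:3],x[3]["tcp_rot"].round(4)[:2,1])
p,d,pose=snap("wrist","w_low"); q,_,_=snap("side","s_low")
cv2.imwrite("pics/low.png",np.hstack([cv2.resize(p,(400,300)),cv2.resize(q[230:420,150:403],(400,300))])[:,:,::-1])
E
```

```text
bias [-0.11173556 -0.0851564  -3.74656693] 10.7667
False
(array([ 0.61758805, -0.16682155,  0.06244821]), array([0.01786529, 0.00983971]), array([-0.7940043 ,  0.71909701, -3.49026153])) [ 0.9313 -0.3641]
```

View pics/low.png

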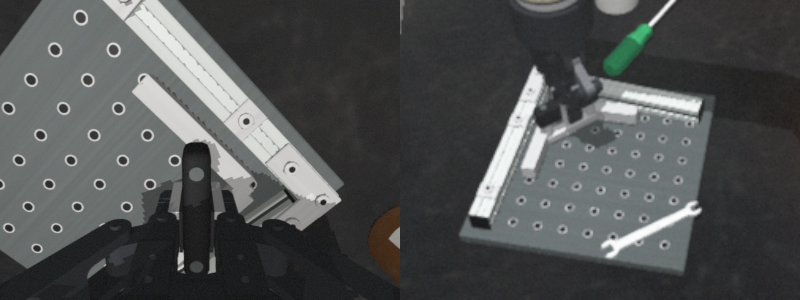

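The square sits clear inside the corner, low on the board. Next I find the clamped rail gently, back off slightly, and swing the loose rail in small force-watched steps.

```bash
python3 - <<'E'
from h import *
b=np.load("bias.npy"); z=.0620
hit=move_l(at(.018,-.006,z),feed=.01,until_force=3); _,h,F,s=state(); print("clamped",hit,h,F-b,s["time_s"])
yc=h[1]; move_l(at(h[0],yc+.001,z),feed=.02); sleep(.2); print(state()[1:3])
y=yc+.001; x=h[0]
hit=move_l(at(-.006,y,z),feed=.008,until_force=7); _,h,F,s=state(); print("loose",hit,h,F-b,s["ft_torque"],s["time_s"])
E
```

```text
clamped True [0.01853378 0.00025442] [-0.00377551  0.52931248  0.113557  ] 13.125
(array([0.01862505, 0.00140032]), array([ 0.42203234, -0.38009716, -3.56390975]))
loose True [0.00179566 0.00276989] [ 0.08441307 -0.0585903  -0.38883933] [-0.0726294   0.00840876 -0.03520852] 15.65
```

```bash
cat >> h.py <<'E'
def meas(b,n=3):
    r=[]
    for _ in range(n): sleep(.02); x=state(); r.append(np.r_[x[1]*1000,x[2]-b])
    return np.mean(r,0)
E
python3 - <<'E'
from h import *
b=np.load("bias.npy"); z=.0620; sleep(.2); print(meas(b).round(2))
x,y=.0018,.0018
for i in range(12):
    x-=.0004; move_l(at(x,y,z),feed=.02); m=meas(b); print(round(x*1e3,2),round(y*1e3,2),m.round(2))
    if m[2]>10 or m[3]>10: break
s=sense(); Ra=s["tcp_rot"]; print("yaw err deg",np.degrees(np.arctan2(Ra[1,1],Ra[0,1])-np.arctan2(RH[1,1],RH[0,1])),s["ft_torque"],s["time_s"])
E
```

```text
[ 2.21  3.24 -2.03 -0.87  3.64]
1.4 1.8 [ 1.91  2.16 -0.11 -0.06  0.52]
1.0 1.8 [ 1.14  1.92  0.39 -0.62 -0.46]
0.6 1.8 [1.01 1.85 0.8  0.23 0.37]
0.2 1.8 [0.9  1.81 2.98 0.6  0.69]
-0.2 1.8 [0.83 1.8  5.13 0.87 1.93]
-0.6 1.8 [0.78 1.82 5.79 0.85 2.19]
-1.0 1.8 [0.75 1.82 6.75 1.45 2.71]
-1.4 1.8 [0.72 1.82 7.08 2.35 3.02]
-1.8 1.8 [0.67 1.8  8.13 2.07 3.45]
-2.2 1.8 [0.64 1.81 9.23 2.32 4.04]
-2.6 1.8 [0.61 1.81 8.91 2.19 4.31]
-3.0 1.8 [0.58 1.81 9.37 2.34 5.2 ]
yaw err deg 0.06276736062019123 [ 1.73747007  1.27898    -0.19073937] 19.6167
```

```bash
python3 - <<'E'
from h import *
b=np.load("bias.npy"); z=.0620; x,y=-.0030,.0018
for i in range(25):
    m=meas(b,2)
    if m[2]>11 and m[3]>11: break
    if m[3]<11.2: y-=.0005
    if m[2]<11.2: x-=.0004
    move_l(at(x,y,z),feed=.03)
    if i%3==0: print(round(x*1e3,2),round(y*1e3,2),m.round(2))
    if max(m[2:4])>16: break
s=sense(); Ra=s["tcp_rot"]; print(x,y,m.round(2),"yaw err deg",np.degrees(np.arctan2(Ra[1,1],Ra[0,1])-np.arctan2(RH[1,1],RH[0,1])),Ra[:,2].round(4),s["ft_torque"],s["finger_gap"],s["position"][2])
for i in range(5): sleep(.3); print(meas(b,2).round(2))
print(sense()["time_s"]); snap("wrist","w_home"); p,d,_=snap("top","t_home")
E
```

```text
-3.4 1.3 [ 0.56  1.83 10.01  1.32  4.88]
-4.2 -0.2 [ 0.46  1.33 11.38  3.38  4.38]
-4.6 -1.7 [ 0.41  0.76 11.1   4.92  3.63]
-4.6 -3.2 [ 0.35  0.49 12.51  7.2   4.7 ]
-4.6 -4.7 [ 0.34  0.28 12.75  9.86  7.41]
-0.004600000000000001 -0.0052000000000000015 [ 0.36  0.06 13.87 11.2   9.57] yaw err deg -0.019440071943120935 [-0.0326  0.0076 -0.9994] [ 1.62038385  3.52065224 -0.21399884] 0.013095722270488361 0.06066639724042834
[ 0.36  0.06 13.56 11.75  9.43]
[ 0.33  0.07 12.77 12.1   9.38]
[ 0.35  0.08 13.61 12.09  9.11]
[ 0.36  0.07 13.34 12.31  8.9 ]
[ 0.36  0.08 13.37 12.18  9.33]
25.2833
```

```bash
python3 - <<'E'
from h import *
f=np.load("pics/w_home.npz"); P=cloud((f["K"],f["R"],f["t"]),f["d"]).reshape(-1,3)
t=np.load("pics/t_home.npz"); T=cloud((t["K"],t["R"],t["t"]),t["d"]).reshape(-1,3)
def fl(S):
    l=cv2.fitLine(S[:,:2].astype(np.float32),cv2.DIST_HUBER,0,.001,.001).ravel(); return np.degrees(np.arctan2(l[1],l[0]))%180,len(S)
for nm,Q,lo in (("wrist",P,.05),("top",T,.11)):
    q=Q-corner; x=q@ex; y=q@ey; h=(Q[:,2]>.028)&(Q[:,2]<.036)
    print(nm,"clamped",fl(Q[h&(x>.05)&(x<.17)&(abs(y+.01)<.013)]),"loose",fl(Q[h&(y>lo)&(y<.185)&(abs(x+.01)<.02)]))
p=f["p"]; q=cv2.resize(t["p"][180:330,150:310],(560,525),interpolation=cv2.INTER_CUBIC)
cv2.imwrite("pics/home.png",np.hstack([cv2.resize(p,(400,300)),cv2.resize(q,(400,300))])[:,:,::-1])
E
```

```text
wrist clamped (np.float32(115.0142), 16400) loose (np.float32(164.63686), 592)
top clamped (np.float32(158.25803), 64) loose (np.float32(23.600466), 271)
```

View pics/home.png

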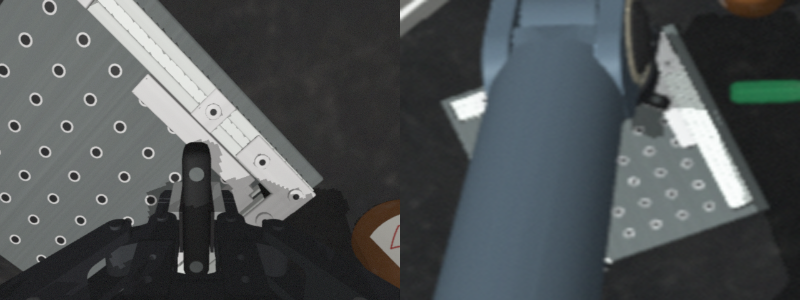

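The top view shows the loose rail at 203.6°, so the corner is true (90° to 113.6°), and the wrist view shows the leg flush on the clamped rail. I ease the downward load, hold a moment more, then withdraw and put the square back.

```bash
python3 - <<'E'
from h import *
b=np.load("bias.npy"); x,y=-.0046,-.0052
move_l(at(x,y,.0632),feed=.01)
for i in range(4): sleep(.3); print(meas(b,2).round(2))
print(sense()["tcp_rot"][:,2].round(4))
move_l(at(.014,.014,.0632),feed=.03); sleep(.2); print(meas(b).round(2),sense()["finger_gap"])
move_l(at(.014,.014,.2),feed=.15)
R=down(np.radians(-30.25)); g=[.5088,-.4440]
movep([*g,.2],R); move_l([*g,.075],feed=.15); sleep(.2)
hit=move_l([*g,ZG-.001],feed=.03,until_force=4); s=sense(); print(hit,s["position"],s["wrist_force"],s["tcp_rot"][:,2].round(4),s["time_s"])
E
```

```text
[ 0.33 -1.43 11.55  6.89  1.56]
[ 0.34 -1.42 11.54  7.35  1.74]
[ 0.35 -1.42 11.44  7.28  0.83]
[ 0.33 -1.43 10.81  6.43  0.93]
[-0.0293  0.0087 -0.9995]
[13.94 13.92  0.23  0.08  0.25] 0.013386721507917528
True [ 0.50849962 -0.44376398  0.04755438] [-0.62400637  0.61253727  6.25754629] [-1.1e-03  8.0e-04 -1.0e+00] 32.4917
```

Raising the square let it slide 1.5 mm further towards the clamped rail, so the first press was partly carried by friction on the board. There is time and the square is still gripped, so I repeat the press cleanly: off the board, clamped rail first.

```bash
python3 - <<'E'
from h import *
b=np.load("bias.npy"); z=.0637
p=sense()["position"]; move_l([*p[:2],.17],feed=.25); movep(at(.009,.009,.17),RH); move_l(at(.009,.009,z),feed=.12); sleep(.15); b2=meas(b); print(b2.round(2),sense()["time_s"])
x,y=.005,.0015; move_l(at(x,y,z),feed=.03); 
while sense()["time_s"]<43:
    m=meas(b,2); print("y",round(y*1e3,2),m.round(2))
    if m[3]>8: break
    y-=.001 if m[3]<5 else .0005; move_l(at(x,y,z),feed=.03)
x=.0012; move_l(at(x,y,z),feed=.02)
while sense()["time_s"]<47:
    m=meas(b,2); print("xy",round(x*1e3,2),round(y*1e3,2),m.round(2))
    if m[2]>10.5 and m[3]>9.5: break
    if m[2]<10.5: x-=.001 if m[2]<7 else .0005
    if m[3]<9.5: y-=.0005
    move_l(at(x,y,z),feed=.03)
s=sense(); print(s["time_s"],s["tcp_rot"][:,2].round(4),s["position"][2])
for i in range(4): sleep(.3); print(meas(b,2).round(2))
print(sense()["time_s"])
E
```

```text
[8.67 8.53 0.49 0.27 0.44] 35.5
y 1.5 [ 5.06  1.4  -0.07  0.06  0.23]
y 0.5 [ 5.08  0.49  0.35 -0.77  0.42]
y -0.5 [ 5.02 -0.54 -0.39 -0.35 -0.06]
y -1.5 [ 4.97 -0.65  0.61  2.19  2.02]
y -2.5 [ 4.94 -0.77  0.99  5.12  2.44]
y -3.0 [ 4.92 -0.81  0.8   5.5   3.  ]
y -3.5 [ 4.88 -0.84  1.01  7.27  3.3 ]
y -4.0 [ 4.84 -0.9   1.2   7.89  3.43]
y -4.5 [ 4.8  -0.92  1.66  8.14  5.11]
xy 1.2 -4.5 [ 2.45 -0.95  2.52  7.59  1.87]
xy 0.2 -5.0 [ 1.99 -1.03  3.65  8.67  2.14]
xy -0.8 -5.5 [ 1.39 -1.07  4.52  8.95  2.52]
xy -1.8 -6.0 [ 1.   -1.15  5.64  9.84  2.93]
xy -2.8 -6.0 [ 0.9  -1.15  7.11 10.94  3.25]
xy -3.3 -6.0 [ 0.9  -1.18  8.09 10.27  4.33]
xy -3.8 -6.0 [ 0.85 -1.19  9.19 11.02  5.04]
xy -4.3 -6.0 [ 0.78 -1.17  9.42 11.34  5.91]
xy -4.8 -6.0 [ 0.76 -1.19 10.8  11.41  6.65]
40.875 [-0.0165  0.0042 -0.9999] 0.06164399708758109
[ 0.78 -1.18 10.79 11.52  6.05]
[ 0.76 -1.2  10.41 11.04  5.38]
[ 0.76 -1.19 10.27 11.2   5.54]
[ 0.75 -1.18 10.45 10.91  6.35]
42.2083
```

Clean contact on the clamped rail now. Friction there carries part of the x force, so I push a little more on the loose side, hold again, then put the square back.

```bash
python3 - <<'E'
from h import *
b=np.load("bias.npy"); z=.0642; x,y=-.0048,-.0060
while sense()["time_s"]<46:
    m=meas(b,2); print("xy",round(x*1e3,2),round(y*1e3,2),m.round(2))
    if m[2]>14.5 or m[3]>15: break
    x-=.0008; move_l(at(x,y,z),feed=.03)
for i in range(4): sleep(.28); print(meas(b,2).round(2))
s=sense(); print(s["time_s"],s["tcp_rot"][:,2].round(4),s["position"][2])
move_l(at(.013,.013,z),feed=.04); move_l(at(.013,.013,.18),feed=.2)
R=down(np.radians(-30.25)); g=[.5088,-.4440]
movep([*g,.18],R); move_l([*g,.07],feed=.15); sleep(.15)
hit=move_l([*g,ZG-.001],feed=.03,until_force=4); s=sense(); print(hit,s["position"],s["wrist_force"],s["time_s"])
command_gripper(.04); move_l([*g,.2],feed=.15); sleep(.1)
p,d,pose=snap("top","t_end"); w,_,_=snap("wrist","w_end")
cv2.imwrite("pics/end.png",np.hstack([cv2.resize(p[150:390,110:430],(400,300)),cv2.resize(w,(400,300))])[:,:,::-1])
T=cloud(pose,d).reshape(-1,3); q=T-corner; X=q@ex; Yc=q@ey; h=(T[:,2]>.028)&(T[:,2]<.036)
for nm,S in (("clamped",h&(X>.05)&(X<.17)&(abs(Yc+.01)<.013)),("loose",h&(Yc>.05)&(Yc<.185)&(abs(X+.01)<.02))):
    l=cv2.fitLine(T[S][:,:2].astype(np.float32),cv2.DIST_HUBER,0,.001,.001).ravel(); print(nm,np.degrees(np.arctan2(l[1],l[0]))%180,S.sum())
print(sense()["time_s"])
E
```

```text
xy -4.8 -6.0 [ 0.79 -1.2   9.64 10.78  6.44]
xy -5.6 -6.0 [ 0.68 -1.19 10.76 10.67  4.41]
xy -6.4 -6.0 [ 0.64 -1.22 12.51 11.74  5.26]
xy -7.2 -6.0 [ 0.57 -1.23 13.76 11.53  6.11]
xy -8.0 -6.0 [ 0.5  -1.24 15.2  12.43  6.91]
[ 0.51 -1.25 15.05 11.79  6.67]
[ 0.49 -1.22 15.29 12.38  7.73]
[ 0.5  -1.24 14.44 11.7   6.69]
[ 0.5  -1.23 15.03 12.17  6.48]
44.6417 [-0.0197  0.0076 -0.9998] 0.06170677737098221
True [ 0.50842066 -0.44372576  0.04755144] [0.00995292 1.11253425 4.7492318 ] 49.0833
clamped 113.54546 438
loose 23.953276 507
50.8333
```

View pics/end.png

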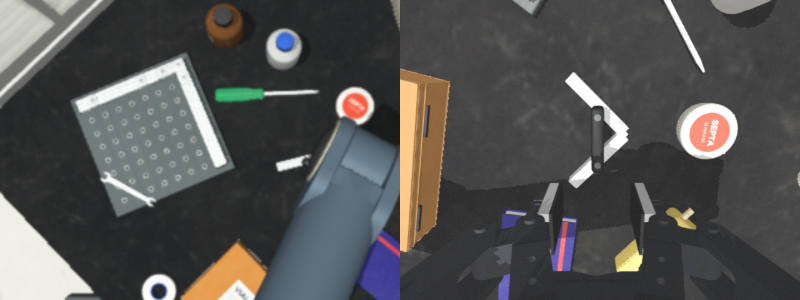

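The rails are now at 113.5° and 203.95°, true within about 0.4°. The square stands released on the bench, gripper clear and bystanders in place.

```bash
python3 -c "
from rig import *
print(finish_job())"
```

```text
the job is handed in; nothing more can be done
None
```

I pressed the square home at about 12 to 15 N on both rails for over a second, which left the corner true to about 0.4° by the top camera. The square is back on the bench beside the board, and I handed the job in at about 51 s without seeing the judge's verdict; I pressed twice because friction on the board carried part of the first press.

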